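# Clamp a lacquer bowl in the painting jig

### The arm

A 6-joint arm with a two-finger parallel gripper is mounted at the origin on the work surface. World frame = base frame: x ahead of the robot, y to its left, z up, the work surface at z = 0. Lengths are in m, angles in degrees, forces in N, time in s.
With the tool pointing down it reaches from about 0.35 to 0.875 m from the base axis. Payload 4.2 kg.
Tool frame: the origin (TCP) lies between the finger pads; the fingertips stand 25 mm ahead of it and the grasp point (between the pads) lies 6 mm ahead of it (r.tips_ahead is the distance from the TCP to the fingertips, in m); z points along the fingers, y is the direction in which the jaws open and shut (so a half turn about z gives the same grasp; the last joint's range is limited). The gripper opens to 87 mm and grips with 3 to 60 N. Pads are 19 mm wide; open, the fingers measure 117 mm over their backs; the gripper's body (75 mm by 190 mm) begins 51 mm behind the grasp point.
Start: joints at [85.978, 22.042, 0.453, 0, -68.411, -14.817], TCP at [0.202, 0.592, 0.248] pointing down, gripper open.
Joint ranges: [-179.83, 179.83], [-69.29, 118.12], [-61.27, 80.66], [-181.25, 117.63], [-171.15, -9.14], [-177.46, 177.46]. Speed limits (degrees/s): [159.86, 159.86, 180, 180, 180, 180].

### API

Orientations are given as a 3x3 rotation matrix whose columns are the frame's x, y, z axes.
In Python, from station import r, vision, finish_job gives the robot as it stands.
- The arm moves only by the shell command python3 -m jog 'ROWS'. ROWS is a JSON object of lists of equal length, an entry for each row: "rot": the turn, a rotation vector about the world's x, y, z in degrees, a list of three; "delta_pos": the shift along the world's x, y, z in mm, a list of three; "grip": the opening in per cent of the stroke, from 0 (shut) to 100 (fully open). A call has 1 to 10 rows; each row shifts and turns the commanded pose from where the row before left it; what a row does not reach is not made up. A row lasts 1/12 s, in which the tool goes at most 41.7 mm and 7.16 degrees, less where a joint would pass 70% of its speed; a pose out of reach is approached as far as the arm can. A call with a gripper value outside its range is refused whole. The fingers move at their own pace and stop on an object; the grip force is fixed at half the most. Time passes only in rows, so rows that do not move let the fingers close. It gives the time, the measured TCP pose, the force and the opening at its end, in the units of the state.
- r.sense(): the state, without advancing time (a new reading comes with each control period).
- vision.capture(name): name is "side" or "top" or "wrist"; returns a dict with "frame" (480x640x3 uint8, red, green, blue), "K" (3x3 intrinsics, pixels), "xyz" and "orientation" of the camera in the world. Camera axes: x right, y up, looking along -z (the intrinsics and any distortion apply to the point x, -y, -z); pixel columns grow to the right and rows downward; lengths in m; the calibration is good to about 2 mm. A picture is of the moment at which its call begins. There is no depth.
- finish_job(): hands the job in, once; it reports no verdict.
The state is a dict: "time_s": time; "joints": joint angles; "joint_velocities": joint speeds; "effort": joint torques, N m; "tcp_pos": TCP position; "ee_rot": TCP orientation; "wrist_force": force on the tool from outside, world axes, zero at the start; "moment": the same for the moment, N m; "gripper_width": opening from 0.0 (shut) to 1.0 (fully open).
Only numpy, scipy, OpenCV 4.12 (cv2) and the standard library are available. Lean on these libraries where they do the work, as an engineer would, in place of code of your own. Each camera call takes 0.05 s, during which the arm holds its last target. There are 200 camera calls.

### The job

Push the upside-down black bowl gently along the jig board until it rests snugly against both locating pins, then push the toggle clamp's handle down past its over-centre point so that it locks by itself and the rubber pad holds the bowl there. Go softly: feel for the pins and for the handle's snap, and never press with more than 15 N on the lacquered bowl or 25 N on the clamp; do not drive the handle hard against its stop. Leave the bowl clamped, let go of everything, and leave the jar, the other bowl and the brush where they are.

Things in the scene. Friction and masses are not known exactly. Their poses are not given: they have to be found in the camera images.
- jig: Fixed jig: plywood board 320 x 140 x 18 mm with two steel pins and a wooden riser carrying a toggle clamp. Origin on the table, board from x = -170 to +150; x axis level, from the bowl's side towards the clamp and along its handle; z up. Pins, 16 mm diameter, 32 mm above the board, at x = -16, y = +-37 mm. Riser 88 x 50 mm, top 52 mm above the table, centred at x = 40.
- seat (a point): The point on the board's top face (18 mm above the table, jig x = -60 mm, y = 0) over which the bowl's axis stands when its rim touches both pins. Axes as the jig's.
- bowl: Loose, slick black lacquered bowl, upside down on the board, 110 to 240 g. Its rim is an upright round band 100 mm in diameter, 16 mm tall; above, the wall curves in to a foot 44 mm in diameter and 8 mm tall on top; 50 mm tall in all. Origin at the centre of its underside. Starts 32 to 58 mm short of its seat (jig -x side), up to 14 mm to either side.
- clamp: Steel frame of the toggle clamp, 84 x 46 mm, 59 mm tall, on the riser. Origin at the centre of its base, 52 mm above the table; axes as the jig's. Its pressing arm, a steel bar with the pad 70 mm from its pivot, turns about the y axis at x = -30, z = +36 mm and stands raised towards jig -x while open. Pushing on the arm in place of the handle cannot lock it.
- handle (a joint): Handle angle, rad: 0 open (1.0 rad above level), where it starts; grows as it is pushed down, the arm coming down with it; 0.85 dead centre, 0.93 hard stop (0.07 rad above level). Light friction holds it. From about 0.45 the pad's spring resists, most near 0.62 (about 0.7 to 1 N m in all), fading to nothing at 0.85; past that it snaps the handle onto its stop and keeps it there.
- handle_pivot (a point): Centre of the handle's pivot in the clamp, 103 mm above the table, at jig x = 67 mm. Axes as the jig's; the handle turns about y.
- handle_end (a point): Centre of the handle's free end face, 125 mm from its pivot. The handle is a straight bar from the pivot, rising towards jig +x; its black rubber grip, 19 mm in diameter, reaches from 45 to 125 mm from the pivot. x axis outwards along the handle. About 208 mm above the table at joint 0, 112 mm when locked.
- pad: Round rubber pad, 22 mm in diameter, 12 mm tall, on a sprung spindle under the clamp's arm. Origin at the centre of its pressing face. About 110 mm above the table at the start, clear of the bowl; presses on the foot with about 25 N once locked.
- lacquer_jar: Bystander: amber glass jar with a steel cap, 60 mm in diameter, 75 mm tall. Origin at the centre of its underside.
- finished_bowl: Bystander: dark wooden bowl standing upright, 100 mm in diameter, 50 mm tall. Origin at the centre of its underside.
- brush: Bystander: a brush lying on the table, its length along its x axis. Origin on its underside.
Things that resemble listed ones, but are neither listed nor needed, are in the scene too. What is shaped like the bowl but orange is not meant.

How it is judged:
By the outcome, as a careful person would: the job done as asked, in the order asked, and still so for the second after the job is handed in, with the robot touching nothing.
It also fails if it takes over 53 s, if anything falls off the work surface, if the arm or the gripper's body presses on something with over 40 N, if the wrist force passes 120 N, or if a joint passes its speed limit or range.

## Working session

There is one attempt and no reset: what is moved stays moved. The work goes in short steps, Python scripts to look and compute and a shell command to move; the robot and the scene stay as the last step left them, time stands still between calls to the robot, and variables do not carry over. Pictures are saved under pics/ and viewed, about 8 in all and at most 12, crops included, and the job is handed in when it is done.

```bash
mkdir -p pics; ls; python3 - <<'E'
from station import r,vision
import cv2,numpy as np
for n in("top","side"):
    c=vision.capture(n); cv2.imwrite(f"pics/{n}0.png",c["frame"][:,:,::-1]); print(n,c["K"],c["xyz"],c["orientation"],[k for k in c])
print(r.sense())
E
```

```text
pics
top [[528.69853232   0.         325.05947913]
 [  0.         528.69853232 241.11199567]
 [  0.           0.           1.        ]] [ 0.4091865  -0.00832364  1.33744517] [[-0.02742161  0.9898959  -0.13911923]
 [-0.99961678 -0.02662703  0.00756985]
 [ 0.00378903  0.13927349  0.99024671]] ['frame', 'K', 'xyz', 'orientation']
side [[529.36090538   0.         313.10137857]
 [  0.         529.36090538 241.6235249 ]
 [  0.           0.           1.        ]] [ 0.31935095 -0.60368291  0.97695586] [[ 0.89557154  0.35835378 -0.26369334]
 [-0.44456865  0.69729591 -0.56226073]
 [-0.01761597  0.6207745   0.78379123]] ['frame', 'K', 'xyz', 'orientation']
{'time_s': 0.1, 'joints': array([ 8.59780666e+01,  2.20877044e+01,  3.87616380e-01, -2.58179782e-02,
       -6.84128699e+01, -1.48156719e+01]), 'joint_velocities': array([-0.04523905, -0.06549144,  0.09778259,  0.13459809,  0.08683069,
        0.00055909]), 'effort': array([ 1.46257378e-03, -3.91689312e+01,  1.87936699e+01,  4.23202470e+00,
        1.34383718e-02, -7.37328014e-05]), 'tcp_pos': array([0.20163434, 0.59105644, 0.2465535 ]), 'ee_rot': array([[ 9.46383893e-01, -3.23043678e-01, -5.56245070e-04],
       [-3.23044142e-01, -9.46381915e-01, -1.93720789e-03],
       [ 9.93824883e-05,  2.01303406e-03, -9.99997969e-01]]), 'wrist_force': array([0.83598289, 0.2449251 , 0.30886634]), 'moment': array([ 0.0099085 , -0.00620973, -0.01145585]), 'gripper_width': 0.9998094268483003}
```

View pics/top0.png

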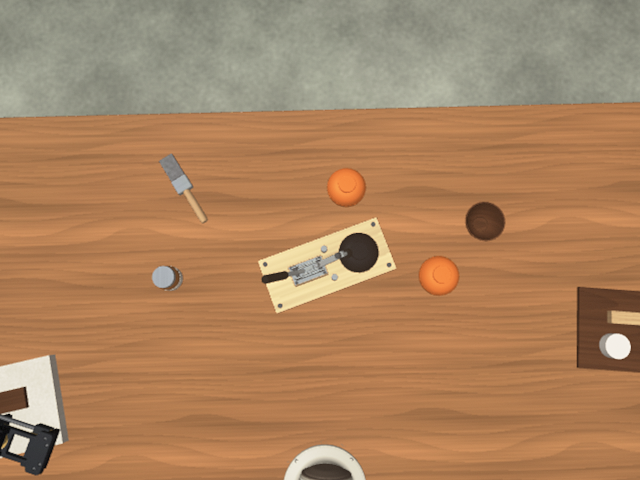

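View pics/side0.png

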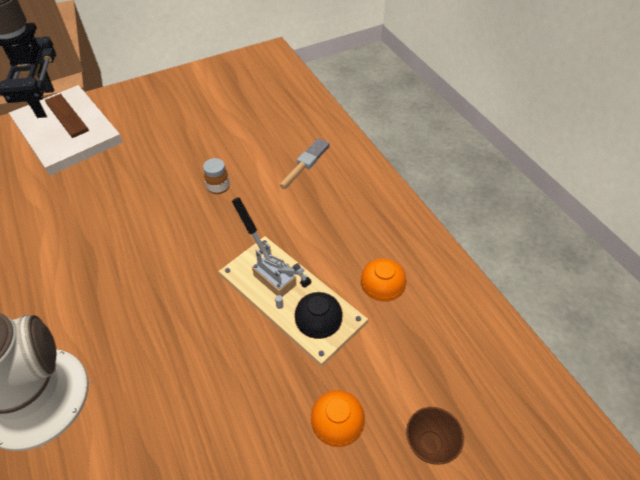

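Top view: the black bowl is at (358,252) on the jig, clamp at (308,270) and handle end at (264,279). Possible mix-ups are the orange bowls at (347,187) and (439,276), and the dark upright bowl at (485,221), which is a bystander. The one that is black, upside down and on the board is the right one. Next I'll measure and take a close crop.

```bash
cat > h.py <<'E'
import numpy as np,cv2
from station import r,vision
def shot(n): return vision.capture(n)
def ray(c,uv):
    K=c["K"];p=np.linalg.inv(K)@np.array([uv[0],uv[1],1.]);d=c["orientation"]@(p*[1,-1,-1]);return c["xyz"],d
def plane(c,uv,z):
    o,d=ray(c,uv);return o+d*(z-o[2])/d[2]
def proj(c,P):
    q=c["orientation"].T@(np.asarray(P)-c["xyz"]);q=c["K"]@(q*[1,-1,-1]);return q[:2]/q[2]
def tri(c1,u1,c2,u2):
    o1,d1=ray(c1,u1);o2,d2=ray(c2,u2);A=np.c_[d1,-d2];s=np.linalg.lstsq(A,o2-o1,rcond=None)[0]
    a=o1+s[0]*d1;b=o2+s[1]*d2;return (a+b)/2,np.linalg.norm(a-b)
def hsv(c):return cv2.cvtColor(c["frame"],cv2.COLOR_RGB2HSV)
E
python3 - <<'E'
from h import *
out=[]
for n,box in(("top",(240,200,410,330)),("side",(200,180,380,370))):
    c=shot(n);h=hsv(c);x0,y0,x1,y1=box
    m=np.zeros(h.shape[:2],np.uint8);s=h[y0:y1,x0:x1].astype(int)
    m[y0:y1,x0:x1]=((s[...,0]>12)&(s[...,0]<35)&(s[...,2]>170)&(s[...,1]<135)&(s[...,1]>25))*255
    m2=cv2.morphologyEx(m,cv2.MORPH_OPEN,np.ones((2,2)))
    cs,_=cv2.findContours(m2,0,2);k=np.vstack([q for q in cs if cv2.contourArea(q)>150]);rect=cv2.minAreaRect(k);b=cv2.boxPoints(rect)
    hull=cv2.convexHull(k);ap=cv2.approxPolyDP(hull,6,True)[:,0]
    print(n,rect,"\n",ap.tolist());
    for p in (b if n=="top" else ap): print(p,plane(c,p,.018).round(4))
    g=h[...,2];bm=np.zeros_like(m);bm[y0:y1,x0:x1]=((g[y0:y1,x0:x1]<60))*255
    cs,_=cv2.findContours(bm,0,1)
    for q in sorted(cs,key=cv2.contourArea)[-3:]:
        print("dark",cv2.contourArea(q),cv2.boundingRect(q),cv2.minEnclosingCircle(q))
    cr=cv2.resize(c["frame"][y0:y1,x0:x1],None,fx=3 if n=="side" else 4,fy=3 if n=="side" else 4,interpolation=cv2.INTER_CUBIC)
    out.append(cr[:,:,::-1])
w=max(o.shape[1] for o in out)
cv2.imwrite("pics/crop_top.png",out[0]);cv2.imwrite("pics/crop_side.png",out[1])
E
```

```text
top ((327.3758850097656, 265.6828918457031), (56.99370193481445, 129.19943237304688), 69.70243072509766) 
 [[377, 218], [396, 270], [276, 313], [259, 261]]
[256.90213 261.36496] [0.5479 0.1537 0.018 ]
[378.07877 216.54622] [ 0.6539 -0.1546  0.018 ]
[397.84964 270.00082] [ 0.5167 -0.1985  0.018 ]
[276.673   314.81958] [0.4139 0.1061 0.018 ]
dark 144.5 (262, 272, 26, 11) ((274.5, 276.5), 12.980854988098145)
dark 1045.0 (340, 233, 38, 39) ((358.2241516113281, 252.12069702148438), 19.346202850341797)
side ((293.7779846191406, 296.2484130859375), (143.67367553710938, 65.14178466796875), 41.784515380859375) 
 [[368, 321], [321, 364], [220, 271], [266, 237]]
[368 321] [ 0.6498 -0.1545  0.018 ]
[321 364] [ 0.5201 -0.1959  0.018 ]
[220 271] [0.4209 0.1042 0.018 ]
[266 237] [0.5504 0.1468 0.018 ]
dark 36.0 (301, 278, 9, 9) ((305.1363525390625, 281.8636474609375), 4.289705276489258)
dark 253.0 (233, 198, 23, 36) ((244.5, 215.5), 19.039531707763672)
dark 1579.0 (296, 293, 46, 45) ((318.12982177734375, 315.3342590332031), 23.112051010131836)
```

View pics/crop_top.png

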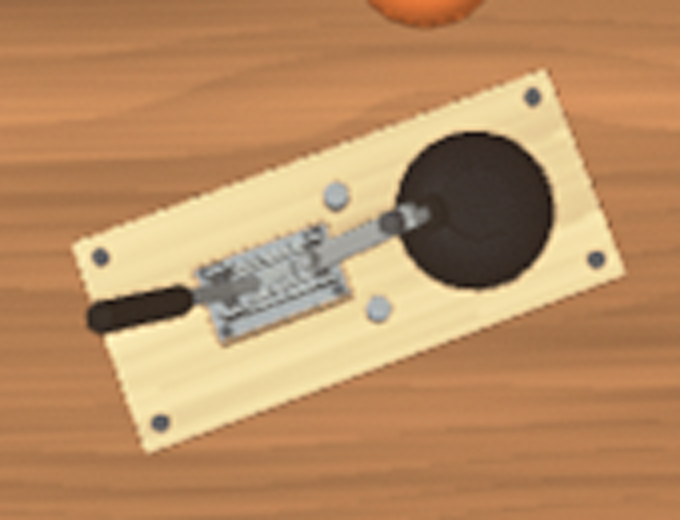

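View pics/crop_side.png

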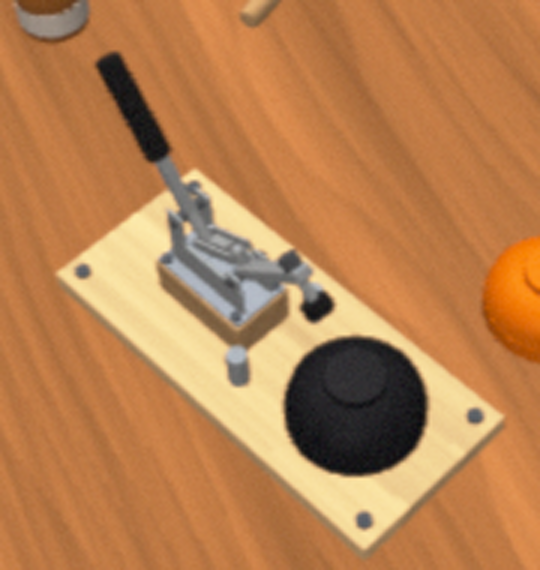

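Top crop: the black bowl is centred at about (472,210) in the crop. The pins are at (336,193) and (377,309), the pad hangs over the bowl's near side, and the grip runs from (105,318) to (190,302). The side crop confirms the bowl is upside down and plain black, with its foot on top. Next I'll work out the poses.

```bash
python3 - <<'E'
from h import *
ct=shot("top");cs=shot("side")
T=[plane(ct,p,.018)[:2] for p in[(377.5,218),(396.5,270),(276,313.5),(258.5,261)]]
S=[plane(cs,p,.018)[:2] for p in[(368,321),(321,364),(220,271),(266,237)]]
C=(np.array(T)+S)/2
for Q in(np.array(T),np.array(S),C):
    x=(Q[2]+Q[3]-Q[0]-Q[1]);x/=np.linalg.norm(x);O=Q.mean(0)+.01*x
    print("yaw",np.degrees(np.arctan2(x[1],x[0])).round(2),"O",O.round(4))
p1=plane(ct,(324,248.3),.05);p2=plane(ct,(334.3,277.3),.05)
def hough(c,box):pass
y=np.array([-x[1],x[0]]);J=np.array([x,y])
print("pins in jig",(J@(p1[:2]-O)*1e3).round(1),(J@(p2[:2]-O)*1e3).round(1))
b=plane(ct,(358.2,252.1),.034);print("bowl",b.round(4),(J@(b[:2]-O)*1e3).round(1))
# bowl circle fit in top on unoccluded right half
h=hsv(ct);m=((h[...,2]<60)*255).astype(np.uint8);k=max([q for q in cv2.findContours(m[200:330,240:410],0,1)[0]],key=cv2.contourArea)[:,0]+[240,200]
W=np.array([plane(ct,p,.034)[:2] for p in k]);W=W[(J@(W-O).T)[0]<-105]
A=np.c_[2*W,np.ones(len(W))];s=np.linalg.lstsq(A,(W**2).sum(1),rcond=None)[0];print("fit",s[:2],(J@(s[:2]-O)*1e3).round(1),"R",np.sqrt(s[2]+s[0]**2+s[1]**2))
# handle end, pad
e,er=tri(ct,(263.5,279),cs,(236.5,199.5));print("end",e,er,(J@(e[:2]-O)*1e3).round(1))
pd,er=tri(ct,(240+430/4,200+212/4),cs,(200+318/3,180+303/3));print("pad",pd,er,(J@(pd[:2]-O)*1e3).round(1))
sx=O-0.06*x;print("seat",sx,"x",x,"y",y)
E
```

```text
yaw 108.36 O [ 0.5301 -0.0132]
yaw 108.29 O [ 0.5322 -0.0154]
yaw 108.32 O [ 0.5311 -0.0143]
pins in jig [-13.7 -38.9] [-13.1  36.6]
bowl [ 0.5626 -0.0998  0.034 ] [-91.1  -3. ]
fit [0. 0.] [180.5 499.7] R 0.0
end [0.49060161 0.11702908 0.20374027] 0.001121426216901255 [137.4  -2.8]
pad [ 0.55175281 -0.06909447  0.11805214] 0.001065086557839378 [-58.5  -2.3]
seat [ 0.54998215 -0.0712217 ] x [-0.31439844  0.94929112] y [-0.94929112 -0.31439844]
```

```bash
cat >> h.py <<'E'
from scipy.spatial.transform import Rotation as Ro
YAW=np.radians(108.3);XJ=np.array([np.cos(YAW),np.sin(YAW),0]);YJ=np.array([-np.sin(YAW),np.cos(YAW),0]);ZJ=np.array([0,0,1.])
O=np.array([.5322,-.0113,0])
def tool(th): z=np.sin(th)*XJ-np.cos(th)*ZJ;return np.c_[np.cross(YJ,z),YJ,z]
def need(tip_mm,deg):   # jig tip centre mm, tilt deg -> world delta mm, rotvec deg from measured
    R=tool(np.radians(deg));P=O+np.array([XJ,YJ,ZJ]).T@(np.array(tip_mm)/1e3)-.025*R[:,2]
    s=r.sense();rv=(Ro.from_matrix(R)*Ro.from_matrix(s["ee_rot"]).inv()).as_rotvec(degrees=True)
    print("tcp target",P.round(4),"delta",((P-s["tcp_pos"])*1e3).round(1),"rot",rv.round(2))
def where():
    s=r.sense();R=s["ee_rot"];t=s["tcp_pos"]+.025*R[:,2];J=np.array([XJ,YJ,ZJ])
    print("t",round(s["time_s"],2),"tip jig",(J@(t-O)*1e3).round(1),"F jig",(J@s["wrist_force"]).round(2),"tilt",np.degrees(np.arctan2(R[:,2]@XJ,-R[2,2])).round(1),"grip",round(s["gripper_width"],3))
E
python3 -c "
from h import *
need((-190,-1,100),20);where()"
python3 -m jog '{"delta_pos":[[0,0,20],[5,-15,25],[15,-30,20],[18,-36,0],[18,-36,0],[18,-36,0],[18,-36,0],[18,-36,0],[18,-36,0],[18,-36,0]],"rot":[[0,0,0],[0,0,-5],[0,0,-6],[0,0,-6],[0,0,-6],[0,0,-6],[0,0,-6],[0,0,-6],[0,0,-6],[0,0,-5.8]],"grip":[46,46,46,46,46,46,46,46,46,46]}'
python3 -c "
from h import *
need((-190,-1,100),20);where()"
```

```text
tcp target [ 0.5955 -0.1995  0.1235] delta [ 393.8 -790.8 -123.7] rot [ 14.76  14.55 -52.31]
t 0.3 tip jig [675.9 124.5 222.2] F jig [ 0.48 -0.5  -0.38] tilt -0.0 grip 0.997
time_s: 1.13
tcp_pos: [0.3481, 0.2925, 0.3128]
ee_rot: [[0.311, -0.95, 0.0], [-0.95, -0.311, 0.001], [-0.001, -0.001, -1.0]]
wrist_force: [1.3, 0.2, -0.1]
gripper_width: 0.473
tcp target [ 0.5955 -0.1995  0.1235] delta [ 247.4 -492.  -189.4] rot [18.96  6.27  0.2 ]
t 1.13 tip jig [346.3  79.4 287.8] F jig [-0.24 -1.32 -0.07] tilt 0.0 grip 0.473
```

```bash
python3 -m jog '{"delta_pos":[[18,-36,0],[18,-36,0],[18,-36,0],[18,-36,0],[18,-36,0],[18,-36,0],[18,-36,0],[18,-36,0],[18,-36,0],[18,-36,0]],"rot":[[0,0,0],[0,0,0],[0,0,0],[0,0,0],[0,0,0],[0,0,0],[4.74,1.57,0],[4.74,1.57,0],[4.74,1.57,0],[4.74,1.57,0]],"grip":[46,46,46,46,46,46,46,46,46,46]}'
python3 -m jog '{"delta_pos":[[18,-36,0],[18,-36,-10],[18,-36,-35],[13,-24,-35],[0,0,-35],[0,0,-35],[0,0,-30],[0,0,0]],"rot":[[0,0,0],[0,0,0],[0,0,0],[0,0,0],[0,0,0],[0,0,0],[0,0,0],[0,0,0]],"grip":[46,46,46,46,46,46,46,46]}'
python3 -c "
from h import *
need((-175,-1,26),20);where()
c=shot('side');cv2.imwrite('pics/s2.png',cv2.resize(c['frame'][150:450,150:550],None,fx=2,fy=2)[:,:,::-1])"
```

```text
time_s: 1.97
tcp_pos: [0.5285, -0.0673, 0.3137]
ee_rot: [[0.297, -0.949, -0.105], [-0.89, -0.316, 0.329], [-0.345, -0.004, -0.939]]
wrist_force: [1.8, 1.7, 0.1]
gripper_width: 0.461
time_s: 2.63
tcp_pos: [0.5862, -0.1869, 0.1349]
ee_rot: [[0.29, -0.95, -0.12], [-0.891, -0.313, 0.329], [-0.35, 0.011, -0.937]]
wrist_force: [-1.0, 1.8, -2.2]
gripper_width: 0.457
tcp target [ 0.5908 -0.1853  0.0495] delta [  4.6   1.7 -85.4] rot [-0.27 -0.78  0.04]
t 2.63 tip jig [-175.     4.2  111.5] F jig [ 1.98  0.35 -2.23] tilt 20.5 grip 0.457
```

View pics/s2.png

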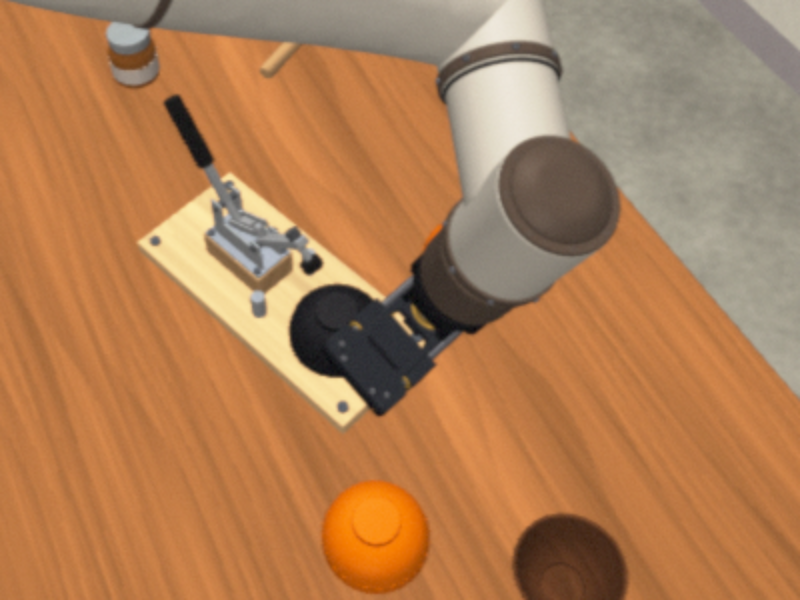

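The gripper hangs behind the bowl on the jig -x side, clear of everything. Next I'll lower it and start the push.

```bash
python3 -m jog '{"delta_pos":[[4.6,1.7,-30],[0,0,-30],[0,0,-15],[0,0,-8],[0,0,-2.4],[0,0,0],[0,0,0]],"rot":[[0,-0.8,0],[0,0,0],[0,0,0],[0,0,0],[0,0,0],[0,0,0],[0,0,0]],"grip":[46,46,46,46,46,46,46]}'
python3 -c "
from h import *
need((-175,-1,26),20);where()"
```

```text
time_s: 3.27
tcp_pos: [0.596, -0.1869, 0.0592]
ee_rot: [[0.303, -0.949, -0.091], [-0.892, -0.315, 0.323], [-0.335, -0.017, -0.942]]
wrist_force: [0.2, -0.4, -0.0]
gripper_width: 0.463
tcp target [ 0.5908 -0.1853  0.0495] delta [-5.3  1.6 -9.7] rot [ 0.1   1.04 -0.09]
t 3.27 tip jig [-178.4   -5.9   35.7] F jig [-0.47 -0.08 -0.01] tilt 19.6 grip 0.463
```

```bash
python3 -m jog '{"delta_pos":[[0,0,0],[0,0,0],[0,0,0]],"rot":[[0,0,0],[0,0,0],[0,0,0]],"grip":[46,46,46]}' >/dev/null
python3 -c "
from h import *
need((-175,-1,26),20);where()"
```

```text
tcp target [ 0.5908 -0.1853  0.0495] delta [-4.3  1.3 -8.5] rot [ 0.05  0.92 -0.07]
t 3.52 tip jig [-177.7   -5.1   34.5] F jig [0.58 0.49 0.03] tilt 19.7 grip 0.459
```

```bash
python3 -m jog '{"delta_pos":[[-2,1,-4],[-1,0,-3],[0,0,0],[0,0,0],[0,0,0],[0,0,0]],"rot":[[0,0.5,0],[0,0,0],[0,0,0],[0,0,0],[0,0,0],[0,0,0]],"grip":[46,46,46,46,46,46]}' >/dev/null
python3 -c "
from h import *
need((-175,-1,26),20);where()"
```

```text
tcp target [ 0.5908 -0.1853  0.0495] delta [-0.9  0.2 -0.4] rot [ 0.02  0.32 -0.06]
t 4.02 tip jig [-175.6   -1.9   26.4] F jig [0.18 0.11 0.38] tilt 19.9 grip 0.464
```

```bash
python3 -m jog '{"delta_pos":[[-1.2,3.6,0],[-1.2,3.6,0],[-1.2,3.6,0],[-1.1,3.3,0],[-0.9,2.8,0],[-0.9,2.8,0],[-0.9,2.8,0],[-0.9,2.8,0],[-0.9,2.8,0],[-0.9,2.8,0]],"rot":[[0,0,0],[0,0,0],[0,0,0],[0,0,0],[0,0,0],[0,0,0],[0,0,0],[0,0,0],[0,0,0],[0,0,0]],"grip":[46,46,46,46,46,46,46,46,46,46]}' >/dev/null
python3 -c "
from h import *
where()"
python3 -m jog '{"delta_pos":[[-0.9,2.8,0],[-0.9,2.8,0],[-0.7,2,0],[-0.6,1.9,0],[0,0,0]],"rot":[[0,0,0],[0,0,0],[0,0,0],[0,0,0],[0,0,0]],"grip":[46,46,46,46,46]}' >/dev/null
python3 -c "
from h import *
where()"
```

```text
t 4.85 tip jig [-142.9   -2.    26.5] F jig [-0.32 -0.47 -0.81] tilt 19.9 grip 0.459
t 5.27 tip jig [-132.5   -2.    26.5] F jig [0.39 0.22 0.28] tilt 19.9 grip 0.461
```

```bash
python3 -m jog '{"delta_pos":[[-0.4,1.2,0],[-0.4,1.2,0],[-0.4,1.2,0],[-0.4,1.2,0],[-0.3,1,0],[-0.3,1,0],[-0.3,1,0],[-0.3,1,0]],"rot":[[0,0,0],[0,0,0],[0,0,0],[0,0,0],[0,0,0],[0,0,0],[0,0,0],[0,0,0]],"grip":[46,46,46,46,46,46,46,46]}' >/dev/null
python3 -c "
from h import *
where()
c=shot('side');cv2.imwrite('pics/s3.png',cv2.resize(c['frame'][200:400,200:400],None,fx=3,fy=3,interpolation=2)[:,:,::-1])"
```

```text
t 5.93 tip jig [-123.7   -2.1   26.4] F jig [-0.04  0.27 -0.83] tilt 19.9 grip 0.464
```

View pics/s3.png

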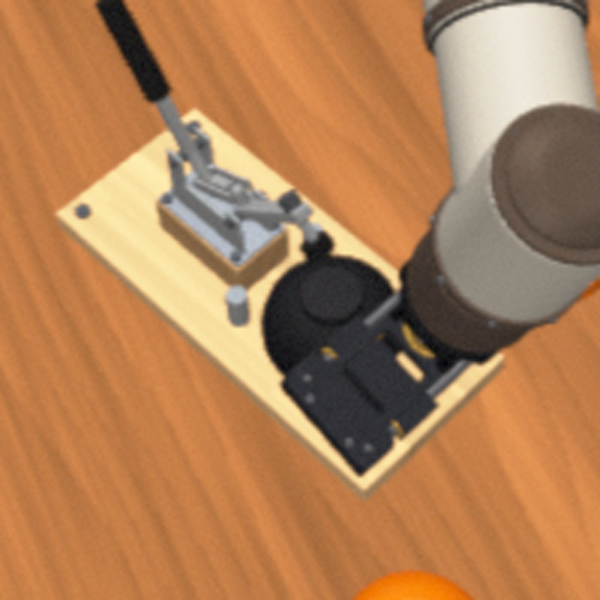

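The bowl has moved up towards the pin, with its foot at about (332,292). A small gap is left to the visible pin at (237,305). Now I'll feel for contact in small steps.

```bash
python3 -m jog '{"delta_pos":[[-0.2,0.6,0],[-0.2,0.6,0],[-0.2,0.6,0],[-0.2,0.6,0],[-0.2,0.6,0],[-0.2,0.6,0],[-0.2,0.6,0],[-0.2,0.6,0],[0,0,0]],"rot":[[0,0,0],[0,0,0],[0,0,0],[0,0,0],[0,0,0],[0,0,0],[0,0,0],[0,0,0],[0,0,0]],"grip":[46,46,46,46,46,46,46,46,46]}' >/dev/null
python3 -c "
from h import *
where()"
```

```text
t 6.73 tip jig [-118.5   -2.1   26.5] F jig [-0.52 -0.08  0.44] tilt 19.9 grip 0.46
```

```bash
python3 -m jog '{"delta_pos":[[-0.16,0.47,0],[-0.16,0.47,0],[-0.16,0.47,0],[-0.16,0.47,0],[0,0,0]],"rot":[[0,0,0],[0,0,0],[0,0,0],[0,0,0],[0,0,0]],"grip":[46,46,46,46,46]}' >/dev/null
python3 -c "
from h import *
where()"
```

```text
t 7.15 tip jig [-116.6   -2.1   26.4] F jig [-1.04 -0.04 -0.44] tilt 19.9 grip 0.464
```

```bash
python3 -m jog '{"delta_pos":[[-0.16,0.47,0],[-0.16,0.47,0],[0,0,0]],"rot":[[0,0,0],[0,0,0],[0,0,0]],"grip":[46,46,46]}' >/dev/null
python3 -c "
from h import *
where()"
python3 -m jog '{"delta_pos":[[-0.16,0.47,0],[0,0,0]],"rot":[[0,0,0],[0,0,0]],"grip":[46,46]}' >/dev/null
python3 -c "
from h import *
where()"
```

```text
t 7.4 tip jig [-115.6   -2.1   26.4] F jig [-0.11 -0.26  0.29] tilt 19.9 grip 0.459
t 7.57 tip jig [-115.1   -2.1   26.5] F jig [ 0.3  -0.95 -0.61] tilt 19.9 grip 0.46
```

```bash
python3 -m jog '{"delta_pos":[[-0.16,0.47,0],[-0.16,0.47,0],[0,0,0]],"rot":[[0,0,0],[0,0,0],[0,0,0]],"grip":[46,46,46]}' >/dev/null
python3 -c "
from h import *
where()"
python3 -m jog '{"delta_pos":[[-0.16,0.47,0],[0,0,0]],"rot":[[0,0,0],[0,0,0]],"grip":[46,46]}' >/dev/null
python3 -c "
from h import *
where()"
```

```text
t 7.82 tip jig [-114.5   -2.1   26.5] F jig [-1.83  0.67  0.43] tilt 19.8 grip 0.462
t 7.98 tip jig [-114.2   -2.    26.5] F jig [-2.47  1.26  0.16] tilt 19.8 grip 0.46
```

Contact is felt: Fx is -2.5 N, and the +y component suggests the bowl meets the -y pin first. I'll ease the cradle to +y so it seats on both pins.

```bash
python3 -m jog '{"delta_pos":[[-0.47,-0.16,0],[-0.47,-0.16,0],[0,0,0]],"rot":[[0,0,0],[0,0,0],[0,0,0]],"grip":[46,46,46]}' >/dev/null
python3 -c "
from h import *
where()"
python3 -m jog '{"delta_pos":[[-0.1,0.3,0],[0,0,0]],"rot":[[0,0,0],[0,0,0]],"grip":[46,46]}' >/dev/null
python3 -c "
from h import *
where()"
```

```text
t 8.23 tip jig [-113.7   -1.    26.4] F jig [-1.6   0.14  0.01] tilt 19.9 grip 0.462
t 8.4 tip jig [-113.5   -1.    26.4] F jig [-2.15  0.26  0.81] tilt 19.9 grip 0.46
```

```bash
python3 -m jog '{"delta_pos":[[-0.16,0.47,0],[0,0,0]],"rot":[[0,0,0],[0,0,0]],"grip":[46,46]}' >/dev/null
python3 -c "
from h import *
where()"
python3 -m jog '{"delta_pos":[[-0.47,-0.16,0],[0,0,0]],"rot":[[0,0,0],[0,0,0]],"grip":[46,46]}' >/dev/null
python3 -c "
from h import *
where()"
```

```text
t 8.57 tip jig [-113.2   -1.    26.5] F jig [-2.75  0.9   0.32] tilt 19.8 grip 0.461
t 8.73 tip jig [-113.    -0.6   26.5] F jig [-3.22  1.18 -0.23] tilt 19.9 grip 0.46
```

```bash
for i in 1; do python3 -m jog '{"delta_pos":[[-0.47,-0.16,0],[-0.47,-0.16,0],[0,0,0]],"rot":[[0,0,0],[0,0,0],[0,0,0]],"grip":[46,46,46]}' >/dev/null
python3 -c "
from h import *
where()"; done
python3 -m jog '{"delta_pos":[[-0.1,0.3,0],[-0.1,0.3,0],[0,0,0]],"rot":[[0,0,0],[0,0,0],[0,0,0]],"grip":[46,46,46]}' >/dev/null
python3 -c "
from h import *
where()"
```

```text
t 8.98 tip jig [-113.1   -0.2   26.5] F jig [-3.26 -1.18 -0.94] tilt 19.8 grip 0.462
t 9.23 tip jig [-112.9   -0.2   26.6] F jig [-3.59 -0.85 -1.46] tilt 19.8 grip 0.461
```

```bash
python3 -m jog '{"delta_pos":[[0.4,0.13,0],[-0.2,0.6,0],[-0.1,0.3,0],[0,0,0]],"rot":[[0,0,0],[0,0,0],[0,0,0],[0,0,0]],"grip":[46,46,46,46]}' >/dev/null
python3 -c "
from h import *
where()"
python3 -m jog '{"delta_pos":[[0.1,-0.3,0],[0.3,-0.9,0],[0.9,-2.8,0],[1.2,-3.6,0],[3,-9,0],[6,-18,0],[6,-18,10],[0,0,35],[0,0,40],[0,0,40]],"rot":[[0,0,0],[0,0,0],[0,0,0],[0,0,0],[0,0,0],[0,0,0],[0,0,0],[0,0,0],[0,0,0],[0,0,0]],"grip":[46,46,46,46,46,46,46,46,46,46]}' >/dev/null
python3 -c "
from h import *
where()
for n in('top','side'):
    c=shot(n);cv2.imwrite(f'pics/{n}4.png',c['frame'][:,:,::-1])
c=cv2.imread('pics/top4.png')[200:330,240:410];cv2.imwrite('pics/t4c.png',cv2.resize(c,None,fx=4,fy=4,interpolation=2))
"
```

```text
t 9.57 tip jig [-112.6   -0.3   26.6] F jig [-6.41 -1.4  -0.96] tilt 19.7 grip 0.461
t 10.4 tip jig [-166.8    1.2  151.5] F jig [-0.33 -0.72  0.14] tilt 20.0 grip 0.462
```

View pics/t4c.png

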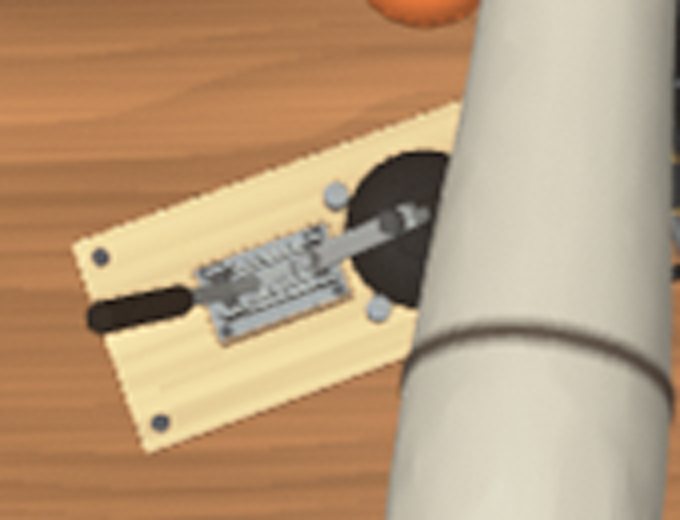

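The bowl's rim now meets both pins, at (336,195) and (378,308); the last push gave a stiff stop at about 6.5 N. Next I'll close the gripper, move above the handle, and re-measure the bowl once the view is clear.

```bash
python3 -m jog '{"delta_pos":[[0,0,40],[0,0,40],[-5,15,30],[-10,30,0],[-11,34,0],[-11,34,0],[-11,34,0],[-11,34,0],[-11,34,0],[-8,25,0]],"rot":[[0,0,0],[0,0,0],[0,0,0],[0,0,0],[0,0,0],[0,0,0],[0,0,0],[0,0,0],[0,0,0],[0,0,0]],"grip":[0,0,0,0,0,0,0,0,0,0]}' >/dev/null
python3 - <<'E'
from h import *
where();need((90,0,215),20)
J=np.array([XJ,YJ,ZJ])
c=shot("top");h=hsv(c);m=((h[...,2]<60)*255).astype(np.uint8)[200:330,320:410]
k=max(cv2.findContours(m,0,1)[0],key=cv2.contourArea)[:,0]+[320,200]
print(cv2.minEnclosingCircle(k.reshape(-1,1,2)),cv2.boundingRect(k.reshape(-1,1,2)))
u=cv2.minEnclosingCircle(k.reshape(-1,1,2))[0];b=plane(c,u,.034);print("bowl",(J@(b-O)*1e3).round(1))
for p in [(324,248.6),(334.4,277.2)]:
    b=plane(c,p,.05);print("pin",(J@(b-O)*1e3).round(1))
cv2.imwrite("pics/t5.png",cv2.resize(c["frame"][180:340,230:430],None,fx=4,fy=3.75,interpolation=2)[:,:,::-1])
th=np.radians(20);prev=None
for q in [-.25,0,.1,.2,.3,.4,.45,.5,.55,.6,.65,.7,.75,.8,.85,.88]:
    f=1-max(q,0);hh=9.5+9.5*abs(np.sin(f-th))+(25 if q<0 else 0)
    P=np.array([67+105*np.cos(f)-hh*np.sin(f),0,103+105*np.sin(f)+hh*np.cos(f)])
    print(q,P.round(1),(J.T@(P-prev)).round(2) if prev is not None else "");prev=P
E
```

```text
t 11.33 tip jig [ 88.   -0.4 261.3] F jig [0.58 0.3  0.45] tilt 20.0 grip 0.006
tcp target [0.5066 0.066  0.2385] delta [ -0.9   1.7 -46.3] rot [-0.03  0.22 -0.14]
((346.0, 257.5), 19.137758255004883) (328, 247, 37, 30)
bowl [-60.4   1.3  34. ]
pin [-15.9 -36.2  50. ]
pin [-15.9  38.4  50. ]
-0.25 [ 89.9   0.  213.1] 
0 [110.9   0.  199.6] [ -6.61  19.97 -13.51]
0.1 [120.9   0.  194.2] [-3.15  9.53 -5.35]
0.2 [130.4   0.  187.8] [-2.96  8.96 -6.42]
0.3 [139.1   0.  180.4] [-2.74  8.27 -7.42]
0.4 [147.    0.  172.1] [-2.47  7.48 -8.33]
0.45 [150.6   0.  167.6] [-1.13  3.41 -4.48]
0.5 [153.9   0.  162.9] [-1.05  3.18 -4.67]
0.55 [157.    0.  158.1] [-0.97  2.94 -4.84]
0.6 [159.8   0.  153.1] [-0.89  2.68 -5.  ]
0.65 [162.4   0.  147.9] [-0.8   2.42 -5.15]
0.7 [164.4   0.  143.6] [-0.63  1.89 -4.39]
0.75 [166.2   0.  139.1] [-0.56  1.7  -4.46]
0.8 [167.7   0.  134.6] [-0.5   1.51 -4.54]
0.85 [169.1   0.  129.9] [-0.43  1.31 -4.61]
0.88 [169.8   0.  127.1] [-0.23  0.69 -2.8 ]
```

View pics/t5.png

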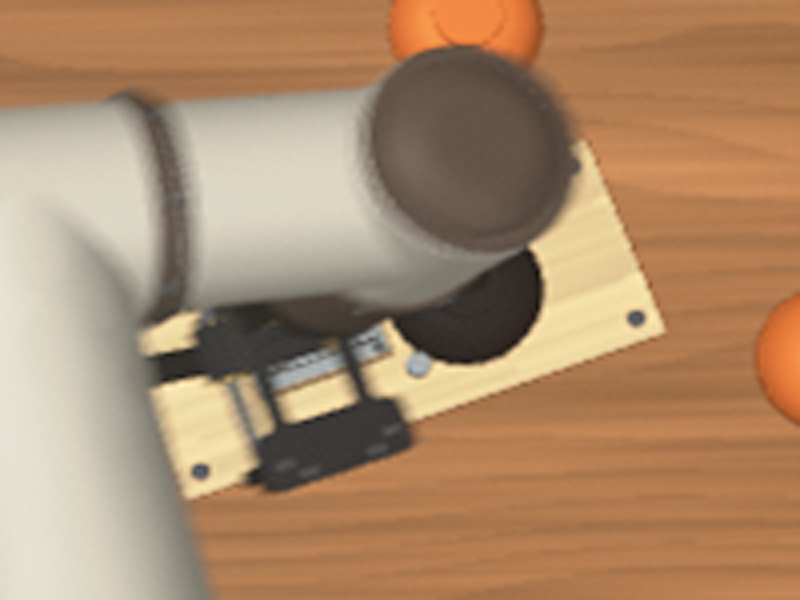

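The bowl is at jig (-60.4, 1.3) with the pins centred on (-15.9, 1.1), which matches the seat; the top view shows its rim at (470,360) on the visible pin at (418,363). Next is the approach to the handle.

```bash
python3 -m jog '{"delta_pos":[[-0.9,1.7,-20],[0,0,-18],[0,0,-10],[0,0,0],[-1.7,5,-3.4],[-1.7,5,-3.4],[0,0,0],[0,0,0]],"rot":[[0,0,0],[0,0,0],[0,0,0],[0,0,0],[0,0,0],[0,0,0],[0,0,0],[0,0,0]],"grip":[0,0,0,0,0,0,0,0]}' >/dev/null
python3 -c "
from h import *
where()"
python3 -m jog '{"delta_pos":[[-0.8,2.5,-1.7],[-0.8,2.5,-1.7],[-0.8,2.5,-1.7],[0,0,0]],"rot":[[0,0,0],[0,0,0],[0,0,0],[0,0,0]],"grip":[0,0,0,0]}' >/dev/null
python3 -c "
from h import *
where()"
```

```text
t 12.05 tip jig [ 98.1  -1.2 207.2] F jig [-0.1  -0.73  0.37] tilt 19.9 grip 0.005
t 12.38 tip jig [106.4  -0.8 201.3] F jig [ 0.57 -0.75  0.51] tilt 19.9 grip 0.004
```

```bash
python3 -m jog '{"delta_pos":[[-0.7,2.1,-0.9],[-0.7,2.1,-0.8],[-1.1,3.2,-1.8],[-1.1,3.2,-1.8],[-1.05,3.2,-1.8],[-1,3,-2.1],[-1,3,-2.1],[-1,3,-2.2],[0,0,0]],"rot":[[0,0,0],[0,0,0],[0,0,0],[0,0,0],[0,0,0],[0,0,0],[0,0,0],[0,0,0],[0,0,0]],"grip":[0,0,0,0,0,0,0,0,0]}' >/dev/null
python3 -c "
from h import *
where()
c=shot('side');cv2.imwrite('pics/s6.png',cv2.resize(c['frame'][170:370,170:390],None,fx=3,fy=3,interpolation=2)[:,:,::-1])"
```

```text
t 13.13 tip jig [130.8  -0.6 187.5] F jig [ 1.   -0.06  0.08] tilt 19.9 grip 0.008
```

View pics/s6.png

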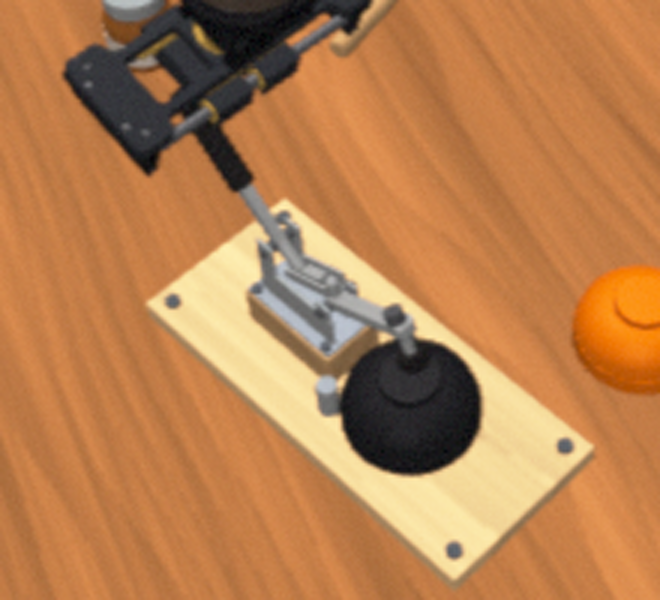

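The fingers are over the grip at (220,150), and the pad is coming down over the foot at (410,365). The bowl stays against the pin at (328,395). Continuing down the arc.

```bash
python3 -m jog '{"delta_pos":[[-0.9,2.75,-2.5],[-0.9,2.75,-2.5],[-0.9,2.75,-2.4],[-0.8,2.5,-2.8],[-0.8,2.5,-2.8],[-0.8,2.5,-2.7],[0,0,0]],"rot":[[0,0,0],[0,0,0],[0,0,0],[0,0,0],[0,0,0],[0,0,0],[0,0,0]],"grip":[0,0,0,0,0,0,0]}' >/dev/null
python3 -c "
from h import *
where()"
python3 -m jog '{"delta_pos":[[-0.55,1.7,-2.25],[-0.55,1.7,-2.25],[0,0,0]],"rot":[[0,0,0],[0,0,0],[0,0,0]],"grip":[0,0,0]}' >/dev/null
python3 -c "
from h import *
where()"
```

```text
t 13.77 tip jig [147.2  -0.7 171.6] F jig [0.2  0.76 0.11] tilt 19.9 grip 0.008
t 14.02 tip jig [150.3  -1.  167.6] F jig [-0.39  1.03  0.5 ] tilt 19.9 grip 0.007
```

```bash
python3 -m jog '{"delta_pos":[[-0.5,1.6,-2.3],[-0.5,1.6,-2.4],[0,0,0]],"rot":[[0,0,0],[0,0,0],[0,0,0]],"grip":[0,0,0]}' >/dev/null
python3 -c "
from h import *
where()"
python3 -m jog '{"delta_pos":[[-0.5,1.5,-2.4],[-0.5,1.5,-2.4],[0,0,0]],"rot":[[0,0,0],[0,0,0],[0,0,0]],"grip":[0,0,0]}' >/dev/null
python3 -c "
from h import *
where()"
```

```text
t 14.27 tip jig [153.4  -1.1 163.1] F jig [-1.3   0.92  3.56] tilt 19.9 grip 0.004
t 14.52 tip jig [156.5  -1.1 158.4] F jig [-1.69  1.89  4.16] tilt 19.9 grip 0.001
```

```bash
python3 -m jog '{"delta_pos":[[-0.45,1.35,-2.5],[-0.45,1.35,-2.5],[0,0,0]],"rot":[[0,0,0],[0,0,0],[0,0,0]],"grip":[0,0,0]}' >/dev/null
python3 -c "
from h import *
where()"
python3 -m jog '{"delta_pos":[[-0.4,1.2,-2.6],[-0.4,1.2,-2.6],[0,0,0]],"rot":[[0,0,0],[0,0,0],[0,0,0]],"grip":[0,0,0]}' >/dev/null
python3 -c "
from h import *
where()"
```

```text
t 14.77 tip jig [159.3  -1.  153.5] F jig [-3.18  2.55  5.06] tilt 19.9 grip 0.004
t 15.02 tip jig [161.8  -0.9 148.4] F jig [-2.63  2.82  5.5 ] tilt 19.9 grip 0.004
```

```bash
python3 -m jog '{"delta_pos":[[-0.3,0.95,-2.2],[-0.3,0.95,-2.2],[0,0,0]],"rot":[[0,0,0],[0,0,0],[0,0,0]],"grip":[0,0,0]}' >/dev/null
python3 -c "
from h import *
where()"
python3 -m jog '{"delta_pos":[[-0.3,0.85,-2.2],[-0.3,0.85,-2.3],[0,0,0]],"rot":[[0,0,0],[0,0,0],[0,0,0]],"grip":[0,0,0]}' >/dev/null
python3 -c "
from h import *
where()"
```

```text
t 15.27 tip jig [163.7  -1.  144.1] F jig [-2.18  2.2   5.74] tilt 19.9 grip 0.002
t 15.52 tip jig [165.6  -1.  139.4] F jig [-1.36  1.82  4.51] tilt 19.9 grip 0.003
```

Past the peak: 5.7 N, fading to 4.5 N. Going slowly to dead centre.

```bash
python3 -m jog '{"delta_pos":[[-0.25,0.75,-2.25],[-0.25,0.75,-2.25],[0,0,0]],"rot":[[0,0,0],[0,0,0],[0,0,0]],"grip":[0,0,0]}' >/dev/null
python3 -c "
from h import *
where()"
python3 -m jog '{"delta_pos":[[-0.1,0.3,-1.15],[-0.1,0.3,-1.15],[0,0,0]],"rot":[[0,0,0],[0,0,0],[0,0,0]],"grip":[0,0,0]}' >/dev/null
python3 -c "
from h import *
where()"
```

```text
t 15.77 tip jig [167.3  -1.  134.4] F jig [-1.3   1.12  2.67] tilt 19.9 grip 0.007
t 16.02 tip jig [168.1  -1.  132. ] F jig [-1.52  1.33  1.69] tilt 19.9 grip 0.005
```

```bash
python3 -m jog '{"delta_pos":[[-0.1,0.3,-1.1],[-0.1,0.3,-1.1],[0,0,0]],"rot":[[0,0,0],[0,0,0],[0,0,0]],"grip":[0,0,0]}' >/dev/null
python3 -c "
from h import *
where()"
python3 -m jog '{"delta_pos":[[-0.1,0.3,-0.9],[-0.1,0.3,-0.9],[0,0,0]],"rot":[[0,0,0],[0,0,0],[0,0,0]],"grip":[0,0,0]}' >/dev/null
python3 -c "
from h import *
where()"
```

```text
t 16.27 tip jig [168.8  -1.2 129.8] F jig [-0.05 -0.05  0.84] tilt 19.9 grip 0.009
t 16.52 tip jig [169.5  -1.3 128.1] F jig [-0.02  0.54 -0.4 ] tilt 19.9 grip 0.005
```

```bash
python3 -m jog '{"delta_pos":[[-0.1,0.2,-0.8],[-0.1,0.2,-0.8],[0,0,0],[0,0,0]],"rot":[[0,0,0],[0,0,0],[0,0,0],[0,0,0]],"grip":[0,0,0,0]}' >/dev/null
python3 - <<'E'
from h import *
where()
c=shot('side');cv2.imwrite('pics/s7.png',cv2.resize(c['frame'][170:370,170:390],None,fx=3,fy=3,interpolation=2)[:,:,::-1])
J=np.array([XJ,YJ,ZJ])
for q in(.75,.85,.93):print(q,proj(c,O+J.T@np.array([.067+.125*np.cos(1-q),0,.103+.125*np.sin(1-q)])).round(1))
E
```

```text
t 16.85 tip jig [169.7  -1.1 126.8] F jig [-0.76  0.15 -0.41] tilt 19.9 grip 0.006
0.75 [224.4 209.3]
0.85 [224.5 212.4]
0.93 [224.9 215.2]
```

View pics/s7.png

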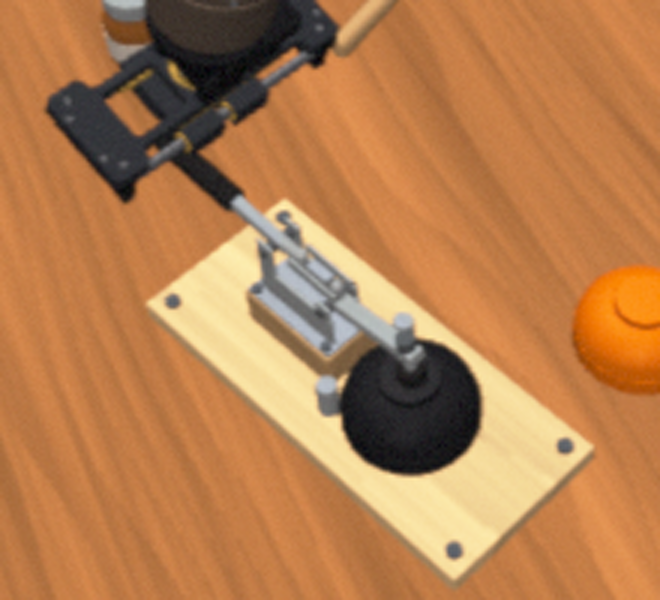

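The force is zero while the tip is still above the handle, so the handle has snapped. The pad sits on the foot at (410,375). I'll lift straight up, back away, and then verify.

```bash
python3 -m jog '{"delta_pos":[[0,0,5],[0,0,20],[0,0,35],[0,0,35],[-10,25,20],[-12,36,0],[-12,36,0],[-12,36,0],[-12,36,0],[0,0,0]],"rot":[[0,0,0],[0,0,0],[0,0,0],[0,0,0],[0,0,0],[0,0,0],[0,0,0],[0,0,0],[0,0,0],[0,0,0]],"grip":[0,0,0,0,0,0,0,0,0,0]}' >/dev/null
python3 -m jog '{"delta_pos":[[-12,36,0],[-12,36,0],[-12,36,0],[-12,36,0],[0,0,0],[0,0,0]],"rot":[[0,0,0],[0,0,0],[0,0,0],[0,0,0],[0,0,0],[0,0,0]],"grip":[0,0,0,0,0,0]}'
python3 - <<'E'
from h import *
where();J=np.array([XJ,YJ,ZJ])
t=shot('top');c=shot('side')
a=cv2.resize(t['frame'][190:340,230:420],None,fx=2.1,fy=2.1,interpolation=2);b=cv2.resize(c['frame'][180:370,190:380],(400,400),interpolation=2)
im=np.zeros((400,800,3),np.uint8);im[:a.shape[0],:399]=a[:,:399];im[:,400:]=b
cv2.imwrite('pics/fin.png',im[:,:,::-1])
for q in(.75,.85,.93):
    P=O+J.T@np.array([.067+.125*np.cos(1-q),.001,.103+.125*np.sin(1-q)]);print(q,"side",proj(c,P).round(1),"top",proj(t,P).round(1))
for n,C,(x0,y0,x1,y1) in(("top",t,(240,230,300,320)),("side",c,(200,180,262,240))):
    m=((hsv(C)[y0:y1,x0:x1,2]<70)*255).astype(np.uint8);k=max(cv2.findContours(m,0,1)[0],key=cv2.contourArea);k=k+[x0,y0];print(n,cv2.boundingRect(k),cv2.boxPoints(cv2.minAreaRect(k)).round(1).tolist())
h=hsv(t);m=((h[...,2]<60)*255).astype(np.uint8)[225:285,325:390];k=max(cv2.findContours(m,0,1)[0],key=cv2.contourArea)+[325,225]
u,R=cv2.minEnclosingCircle(k);print("bowl",R,(J@(plane(t,u,.034)-O)*1e3).round(1))
E
```

```text
time_s: 18.23
tcp_pos: [0.3755, 0.4563, 0.2652]
ee_rot: [[0.301, -0.948, -0.104], [-0.891, -0.318, 0.323], [-0.34, -0.005, -0.941]]
wrist_force: [-0.5, -0.1, 0.9]
gripper_width: 0.001
t 18.23 tip jig [501.6   1.9 241.7] F jig [0.01 0.49 0.9 ] tilt 19.9 grip 0.001
0.75 side [224.  209.5] top [245.  289.6]
0.85 side [224.1 212.7] top [244.8 290.2]
0.93 side [224.5 215.5] top [245.  290.6]
top (246, 277, 33, 17) [[244.6999969482422, 287.3999938964844], [276.20001220703125, 275.8999938964844], [278.5, 282.20001220703125], [247.0, 293.6000061035156]]
side (222, 214, 28, 26) [[221.10000610351562, 218.10000610351562], [225.89999389648438, 212.5], [250.39999389648438, 234.0], [245.60000610351562, 239.5]]
bowl 19.423316955566406 [-59.8  -0.5  34. ]
```

View pics/fin.png

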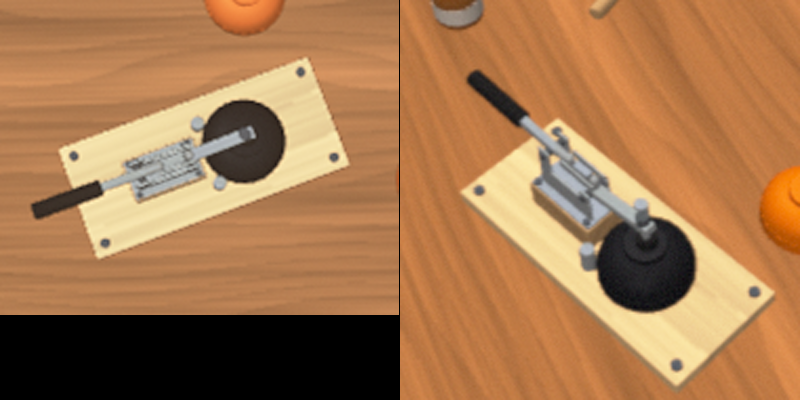

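```bash
python3 - <<'E'
from h import *
J=np.array([XJ,YJ,ZJ])
F=[];t=None
for i in range(4):
    t=shot('top');F.append(t['frame'].astype(float))
f=np.mean(F,0).astype(np.uint8);h=cv2.cvtColor(cv2.resize(f,None,fx=4,fy=4,interpolation=2),cv2.COLOR_RGB2HSV)
m=((h[...,2]<90)*255).astype(np.uint8);m[:900]=0;m[1160:]=0;m[:,:1300]=0;m[:,1560:]=0
k=max(cv2.findContours(m,0,1)[0],key=cv2.contourArea)[:,0]
W=np.array([(J@(plane(t,(p+.5)/4-.5,.034)-O))[:2]*1e3 for p in k])
for it in range(6):
    A=np.c_[2*W,np.ones(len(W))];s=np.linalg.lstsq(A,(W**2).sum(1),rcond=None)[0];R=np.sqrt(s[2]+s[0]**2+s[1]**2);e=abs(np.linalg.norm(W-s[:2],axis=1)-R);W=W[e<max(.8,2*np.median(e))]
print("bowl",s[:2].round(2),"R",R.round(2),len(W))
for (cx,cy) in[(324,248.5),(334.4,277.2)]:
    x0,y0=int(cx*4-22),int(cy*4-22);p=h[y0:y0+44,x0:x0+44].astype(int);mm=((p[...,1]<70)&(p[...,2]>90)).astype(np.uint8)
    n,l,st,ce=cv2.connectedComponentsWithStats(mm);i=1+st[1:,4].argmax();u=(ce[i]+[x0,y0]+.5)/4-.5
    P=(J@(plane(t,u,.048)-O)*1e3)[:2];print("pin",u.round(1),st[i].tolist(),P.round(1),"dist to bowl axis",np.linalg.norm(P-s[:2]).round(1))
E
```

```text
bowl [-59.96  -0.78] R 48.05 352
pin [323.6 248.4] [8, 10, 29, 29, 634] [-15.1 -37.2] dist to bowl axis 57.8
pin [334.2 276.5] [10, 7, 28, 29, 611] [-16.2  36.7] dist to bowl axis 57.6
```

The bowl's axis is 57.8 and 57.6 mm from the two pins; 58 mm is contact. The handle end lies at the predicted locked pixel. Handing in.

```bash
python3 -c "
from station import finish_job
print(finish_job())"
```

```text
the job is handed in; nothing more can be done
None
```

The bowl is clamped against both pins and the job is handed in, at about 18.5 s on the robot's clock, with the gripper well clear of everything.

- **Bowl:** I pushed it along the board with the two half-open fingertips until it met the pins. After a small sideways correction I seated it with a reading of about 6.5 N (limit 15 N).
- **Clamp:** With the gripper shut, I pushed the handle down its arc. The highest reading was about 6.5 N (limit 25 N). The reading then dropped to zero as the handle snapped over, and I lifted off without driving it into its stop.
- **Last checks:**
  - The bowl's axis measures 57.8 and 57.6 mm from the two pins, where 58 mm is contact.
  - The handle end sits where a locked handle (0.93 rad) should appear in the side view.
  - The pad is on the bowl's foot.
- **Less certain:**
  - The camera calibration was off by 2–3 mm, so I corrected the jig position using the pins.
  - The bowl's radius came out at 48 mm in the image fit instead of 50.
  - I read forces only between steps, so a brief higher peak could have gone unseen.
  - I did not measure the jar, the other bowl and the brush again at the end. I never moved the gripper to them and noticed no contact.

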